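# Return four bottles to their colour-coded drip stands

## Task

Put each of the four bottles into the drip stand whose pad has the colour of its cap or bulb: white-capped and blue-capped sample bottles into the white and blue stands, black-bulbed and red-bulbed dropper bottles into the black and red stands. Stand each one upright on the pad, inside the rim, keeping it upright on the way and setting it down gently rather than dropping it. Leave the silicone stopper and the black rubber block where they are.

Things in the scene. Friction and masses are not known exactly. Their poses are not given: they have to be found in the camera images.
- white_bottle_mid (a point): white plastic sample bottle with a white screw cap; cylindrical body 51 mm in diameter to about 70 mm up, then a shoulder and a cap 36 mm in diameter; 100 mm tall, 0.12 to 0.26 kg, stands upright on the bench at the start. The point is on its axis, half-way up (50 mm above its underside); z is up along the bottle
- blue_bottle_mid (a point): white plastic sample bottle with a blue screw cap; cylindrical body 51 mm in diameter to about 70 mm up, then a shoulder and a cap 36 mm in diameter; 100 mm tall, 0.12 to 0.26 kg, stands upright on the bench at the start. The point is on its axis, half-way up (50 mm above its underside); z is up along the bottle
- black_dropper_mid (a point): brown glass dropper bottle with a black rubber bulb on top; cylindrical body 33 mm in diameter to about 58 mm up, black collar 22 mm in diameter above it, then a narrow rubber bulb 14 mm in diameter; 100 mm tall, 0.05 to 0.12 kg, stands upright on the bench at the start. The point is on its axis, half-way up (50 mm above its underside), in the cylindrical body; z is up along the bottle
- red_dropper_mid (a point): brown glass dropper bottle with a brick-red rubber bulb on top; cylindrical body 33 mm in diameter to about 58 mm up, black collar 22 mm in diameter above it, then a narrow rubber bulb 14 mm in diameter; 100 mm tall, 0.05 to 0.12 kg, stands upright on the bench at the start. The point is on its axis, half-way up (50 mm above its underside), in the cylindrical body; z is up along the bottle
- white_stand_pad (a point): large round white drip stand, fixed to the bench: a shallow cup with a grey rim and a white pad as its floor. Outer diameter 82 mm, inner diameter 72 mm, rim 5 mm thick and 14 mm high above the bench, pad 5 mm above the bench. The point is the centre of the pad's top face; z is up. A sample bottle fits in with about 10 mm to spare all round.
- blue_stand_pad (a point): large round blue drip stand, fixed to the bench: a shallow cup with a grey rim and a blue pad as its floor. Outer diameter 82 mm, inner diameter 72 mm, rim 5 mm thick and 14 mm high above the bench, pad 5 mm above the bench. The point is the centre of the pad's top face; z is up. A sample bottle fits in with about 10 mm to spare all round.
- black_stand_pad (a point): small round black drip stand, fixed to the bench: a shallow cup with a grey rim and a black pad as its floor. Outer diameter 62 mm, inner diameter 52 mm, rim 5 mm thick and 14 mm high above the bench, pad 5 mm above the bench. The point is the centre of the pad's top face; z is up. A dropper bottle fits in with about 9 mm to spare all round.
- red_stand_pad (a point): small round brick-red drip stand, fixed to the bench: a shallow cup with a grey rim and a brick-red pad as its floor. Outer diameter 62 mm, inner diameter 52 mm, rim 5 mm thick and 14 mm high above the bench, pad 5 mm above the bench. The point is the centre of the pad's top face; z is up. A dropper bottle fits in with about 9 mm to spare all round.
- stopper_mid (a point): loose off-white silicone stopper, 34 mm in diameter, 26 mm high, standing on the bench; a bystander. The point is its centre
- black_block_mid (a point): loose black rubber block, 22 x 50 x 15 mm, lying on the bench; a bystander. The point is its centre

How it is judged (in metres and radians):
At the end, for the whole second after the job is handed in: Each of the four bottles stands at rest and upright (within 0.1 rad) on the pad of the stand of its own colour, inside the rim (underside within 6 mm of the pad's height, axis within 13 mm of the pad's centre) (horizontal distance between white_bottle_mid and white_stand_pad below 0.013 m and z of white_bottle_mid in the frame of white_stand_pad between 0.044 and 0.056 m and angle between each of white_bottle_mid, blue_bottle_mid, black_dropper_mid, red_dropper_mid's own z axis and vertical below 0.1 rad and linear speed of each of white_bottle, blue_bottle, black_dropper, red_dropper below 0.02 m/s and angular speed of each of white_bottle, blue_bottle, black_dropper, red_dropper below 0.2 rad/s and horizontal distance between blue_bottle_mid and blue_stand_pad below 0.013 m and z of blue_bottle_mid in the frame of blue_stand_pad between 0.044 and 0.056 m and horizontal distance between black_dropper_mid and black_stand_pad below 0.013 m and z of black_dropper_mid in the frame of black_stand_pad between 0.044 and 0.056 m and horizontal distance between red_dropper_mid and red_stand_pad below 0.013 m and z of red_dropper_mid in the frame of red_stand_pad between 0.044 and 0.056 m); the robot touches nothing.
It fails at once if a bottle is tipped by more than 35 degrees (angle between any of white_bottle_mid, blue_bottle_mid, black_dropper_mid, red_dropper_mid's own z axis and vertical above 0.61 rad).
It fails at once if a bottle is dropped (falls free faster than 0.7 m/s, about 25 mm) ((linear speed of white_bottle above 0.7 m/s and contact force between the fingers and white_bottle below 0.05 N) or (linear speed of blue_bottle above 0.7 m/s and contact force between the fingers and blue_bottle below 0.05 N) or (linear speed of black_dropper above 0.7 m/s and contact force between the fingers and black_dropper below 0.05 N) or (linear speed of red_dropper above 0.7 m/s and contact force between the fingers and red_dropper below 0.05 N)).
It fails at once if the stopper or the black block is moved by more than 25 mm (distance of any of stopper_mid, black_block_mid from where it was at the start of the episode above 0.025 m).
It also fails if it takes over 96 s, if anything falls off the work surface, if the arm or the gripper's body presses on something with over 40 N, if the wrist force passes 120 N, or if a joint passes its speed limit or range.

## Robot

A 6-joint arm with a two-finger parallel gripper is mounted at the origin on a cart in front of the work surface, level with it; the furniture and walls round the work are solid. World frame = base frame: x ahead of the robot, y to its left, z up, the work surface at z = 0. Lengths are in m, angles in degrees, forces in N, time in s.
With the tool pointing down it reaches from about 0.3 to 0.75 m from the base axis. Payload 8.5 kg.
Tool frame: the origin (TCP) lies midway between the tips of the shut fingers; the grasp point (between the pads) lies 19 mm behind it (pinch_z is the distance from the TCP to the grasp point, in m); z points along the fingers, y is the line along which they close (so a half turn about z gives the same grasp; the last joint's range is limited). The gripper opens to 88 mm and grips with 3 to 60 N. Pads are 18 mm wide; open, the fingers measure 123 mm over their backs; the gripper's body (75 mm by 187 mm) begins 45 mm behind the grasp point.
Start: joints at [-86.018, 21.807, 74.336, -0, 83.858, -12.336], TCP at [0.155, -0.528, 0.239] pointing down, gripper open.
Joint ranges: [-178.18, 178.18], [-50.72, 133.34], [12.68, 142.11], [-81.47, 261.47], [9.98, 163.14], [-165.26, 165.26]. Speed limits (degrees/s): [136.94, 136.94, 180, 180, 180, 180].

## Interface

Orientations are given as a 3x3 rotation matrix whose columns are the frame's x, y, z axes.
In Python, from cell import * gives the robot as it stands. The module is installed in compiled form; this text tells all that it offers.
- The arm moves only by the shell command python3 -m creep 'ROWS' [FORCE]. ROWS is JSON, a list of rows, each an object with "rotation": the turn, a rotation vector about the tool's x, y, z in rad, a list of three; "dp": the shift along the tool's x, y, z in m, a list of three; "grip": the opening in per cent of the stroke, from 0 (shut) to 100 (fully open). In form: [{"rotation": [wx, wy, wz], "dp": [tx, ty, tz], "grip": grip}, ...]. A call has 1 to 12 rows; each row shifts and turns the commanded pose from where the row before left it, along the tool's axes as they then stand; what a row does not reach is not made up. A row lasts 1/8 s, in which the tool goes at most 62.5 mm and 10.7 degrees, less where a joint would pass 70% of its speed; a pose out of reach is approached as far as the arm can. A call is refused whole if a number of a shift passes 0.0625 or a number of a turn 0.188, either way. A call with a gripper value outside its range is refused whole. The fingers move at their own pace and stop on an object; FORCE is the grip in N (left out, the last holds). Time passes only in rows, so rows that do not move let the fingers close. It gives the time, the measured TCP pose, the force, the opening and the grip force at its end, in the units of the state.
- get_state(): the state, without advancing time (a new reading comes with each control period).
- get_image(name): name is "scene" or "top" or "wrist"; returns (picture, depth): 480x640x3 uint8, red, green, blue; 480x640 float32, m along the optical axis (not along the pixel's ray), 0 where there is no reading.
- camera_params(name): a dict with "fx", "fy", "cx", "cy" (pixels), "k1" (the pictures are not rectified: a ray, as slopes to the right and down, at radius r is drawn at 1 + k1 r^2 times it, then the intrinsics apply), "R" (3x3) and "t" (3): a world point X has camera coordinates R X + t; the wrist camera has in their place "hand_eye" (4x4, takes a point from camera to tool coordinates, whose origin is the TCP and whose axes are the flange's). Camera axes: x right, y down, z forward; pixel columns grow to the right and rows downward; lengths in m; the calibration is good to about 2 mm. A picture is of the moment at which its call begins: read the wrist's pose just before it. camera_params takes no time and is no camera call.
- close_job(): hands the job in; it is judged then, once.
Trained networks look in the newest picture that a camera, given by its name, has taken for a name from the list of things; names that differ only in an ending like _2 or _b are one class to them, and where a whole thing is asked for, a point or a joint stands for the part that bears it (a point fixed in the world has none). Each returns a list of dicts, best first, with "score" (0 to 1); they miss things now and then, are a little off and sometimes report something else, mostly with a low value. They report only what shows in the picture. A call takes as long as a camera call.
- outline_of(query, camera): "pixels" (480x640 bool, what is visible of it) and "extent" ([left, top, right, bottom] as shares, 0 to 1, of the picture: columns of its width, rows of its height, round what is visible of it).
- place_of(query, camera): "point" ([column, row] as shares, 0 to 1, of the picture: columns of its width, rows of its height: a listed point, or the origin of a listed thing).
The state is a dict: "time_s": time; "joint_pos": joint angles; "qd": joint speeds; "joint_torque": joint torques, N m; "position": TCP position; "eef_rot": TCP orientation; "contact_force": force on the tool from outside, world axes, zero at the start; "moment": the same for the moment, N m; "width": opening from 0.0 (shut) to 1.0 (fully open); "gripper_force": force on a finger pad.
Only numpy, scipy, OpenCV 4.12 (cv2) and the standard library are available. Lean on these libraries where they do the work, as an engineer would, in place of code of your own. Each camera call takes 0.05 s, during which the arm holds its last target. There are 200 camera calls.

## Working session

There is one attempt and no reset: what is moved stays moved. The work goes in short steps, Python scripts to look and compute and a shell command to move; the robot and the scene stay as the last step left them, time stands still between calls to the robot, and variables do not carry over. Pictures are saved under pics/ and viewed, at most 14 in all, crops included, and the job is handed in when it is done.

```bash
mkdir -p pics; cat > h.py <<'E'
from cell import *
import numpy as np, cv2
def save(n,img): cv2.imwrite('pics/'+n,cv2.cvtColor(img,cv2.COLOR_RGB2BGR))
def ray(cam,u,v):
    p=camera_params(cam);K=np.array([[p['fx'],0,p['cx']],[0,p['fy'],p['cy']],[0,0,1.]])
    s=cv2.undistortPoints(np.array([[[u,v]]],float),K,np.array([p['k1'],0,0,0.]))[0,0]
    return np.array([s[0],s[1],1.])
def pose(cam,st=None):
    p=camera_params(cam)
    if 'R' in p:
        R=np.array(p['R']);t=np.array(p['t']);return R.T,-R.T@t
    H=np.array(p['hand_eye']);R=np.array(st['eef_rot']);return R@H[:3,:3],R@H[:3,3]+np.array(st['position'])
def onz(cam,u,v,z,st=None):
    R,c=pose(cam,st);d=R@ray(cam,u,v);return c+d*(z-c[2])/d[2]
Z=dict(white_bottle_mid=.05,blue_bottle_mid=.05,black_dropper_mid=.05,red_dropper_mid=.05,white_stand_pad=.005,blue_stand_pad=.005,black_stand_pad=.005,red_stand_pad=.005,stopper_mid=.013,black_block_mid=.0075)
E
python3 - <<'E'
from h import *
s=get_state();print({k:np.round(v,3).tolist() for k,v in s.items()})
for c in ['top','scene']:
    im,d=get_image(c);save(c+'0.png',im)
    print(c,pose(c)[1].round(3))
    for n,z in Z.items():
        for r in place_of(n,c)[:2]:
            u,v=r['point'][0]*640,r['point'][1]*480
            print(n,round(r['score'],2),round(u),round(v),onz(c,u,v,z).round(4))
E
```

```text
{'time_s': 0.0, 'joint_pos': [-86.018, 21.839, 74.385, 0.0, 83.859, -12.338], 'qd': [0.012, 0.045, 0.091, -0.01, -0.01, 0.007], 'joint_torque': [0.001, -43.792, -22.455, 0.071, 0.035, -0.0], 'position': [0.155, -0.528, 0.238], 'eef_rot': [[0.96, 0.281, -0.0], [0.281, -0.96, 0.001], [0.0, -0.001, -1.0]], 'contact_force': [0.755, -0.005, 0.485], 'moment': [-0.001, -0.006, -0.013], 'gripper_force': 0.0, 'width': 1.003}
top [ 0.366 -0.069  1.023]
white_bottle_mid 0.98 169 269 [0.4779 0.2092 0.05  ]
blue_bottle_mid 0.74 468 258 [ 0.4879 -0.3167  0.05  ]
blue_bottle_mid 0.69 407 311 [ 0.3987 -0.2056  0.05  ]
black_dropper_mid 0.94 181 179 [0.6424 0.1912 0.05  ]
black_dropper_mid 0.68 470 262 [ 0.4814 -0.3188  0.05  ]
red_dropper_mid 0.86 385 231 [ 0.538  -0.1726  0.05  ]
white_stand_pad 0.62 455 195 [ 0.6121 -0.3113  0.005 ]
blue_stand_pad 0.76 277 159 [0.6881 0.021  0.005 ]
black_stand_pad 0.69 404 313 [ 0.3958 -0.2057  0.005 ]
red_stand_pad 0.91 356 160 [ 0.6828 -0.1282  0.005 ]
red_stand_pad 0.3 455 194 [ 0.6138 -0.3112  0.005 ]
stopper_mid 0.69 240 218 [0.5752 0.0896 0.013 ]
stopper_mid 0.51 453 197 [ 0.6065 -0.3043  0.013 ]
black_block_mid 0.62 305 212 [ 0.5841 -0.0305  0.0075]
scene [0.137 0.413 0.713]
white_bottle_mid 0.74 236 355 [0.4824 0.2131 0.05  ]
black_dropper_mid 0.63 185 293 [0.6371 0.1916 0.05  ]
red_dropper_mid 0.96 363 212 [ 0.5366 -0.17    0.05  ]
white_stand_pad 0.72 291 204 [ 0.6943 -0.1254  0.005 ]
white_stand_pad 0.55 372 180 [ 0.612  -0.3059  0.005 ]
blue_stand_pad 0.55 247 239 [0.6852 0.0104 0.005 ]
black_stand_pad 0.7 250 292 [0.5836 0.0973 0.005 ]
black_stand_pad 0.59 426 252 [ 0.3993 -0.2032  0.005 ]
red_stand_pad 0.82 289 205 [ 0.695  -0.1202  0.005 ]
red_stand_pad 0.68 245 240 [0.6863 0.0153 0.005 ]
stopper_mid 0.49 252 290 [0.5787 0.0942 0.013 ]
black_block_mid 0.78 292 254 [ 0.5892 -0.0189  0.0075]
black_block_mid 0.43 294 204 [ 0.6883 -0.1272  0.0075]
```

View pics/top0.png

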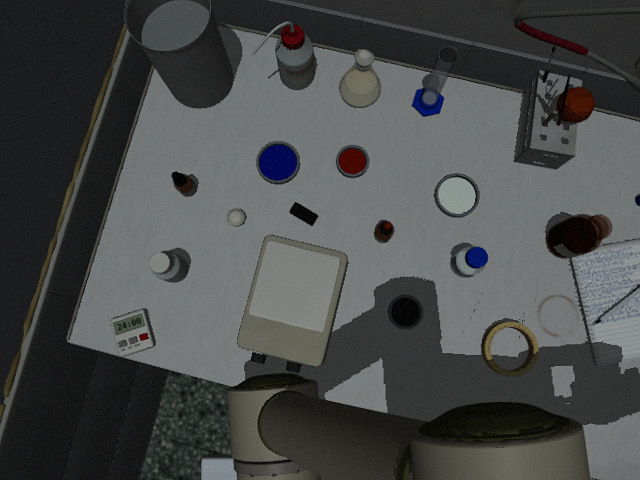

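View pics/scene0.png

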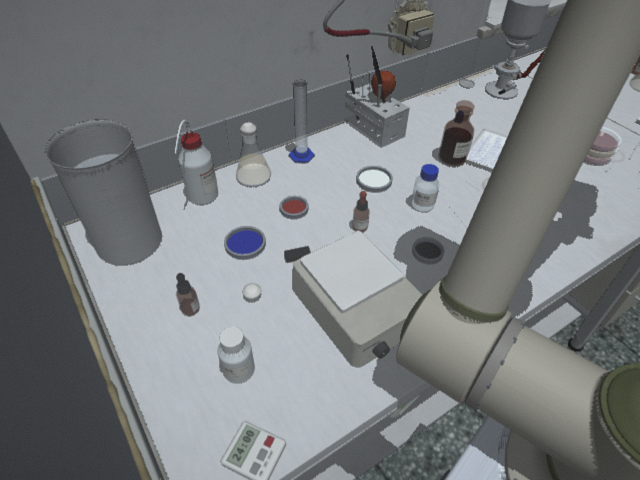

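Top view: bottles are white (166,265), blue-cap (471,260), black-bulb (183,183) and red-bulb (384,231). Stands are blue (278,162), red (352,161), white (457,195) and black (405,312). A tall scale stands around (292,300). I'll refine the positions with depth.

```bash
cat > cl.py <<'E'
from h import *
from scipy.optimize import least_squares
G=dict(white_b=(.478,.209),blue_b=(.488,-.317),black_b=(.640,.191),red_b=(.538,-.171),white_s=(.612,-.31),blue_s=(.687,.02),black_s=(.397,-.205),red_s=(.685,-.127))
def cloud(c,d,st=None):
    p=camera_params(c);K=np.array([[p['fx'],0,p['cx']],[0,p['fy'],p['cy']],[0,0,1.]])
    v,u=np.mgrid[:480,:640];uv=np.stack([u,v],-1).reshape(-1,1,2).astype(float)
    s=cv2.undistortPoints(uv,K,np.array([p['k1'],0,0,0.]))[:,0]
    z=d.reshape(-1,1);P=np.hstack([s*z,z]);R,t=pose(c,st);P=P@R.T+t;P[d.ravel()==0]=np.nan
    return P
def fit(P,r,g):
    f=lambda q:np.hypot(P[:,0]-q[0],P[:,1]-q[1])-r
    o=least_squares(f,g,loss='soft_l1',f_scale=.002);return o.x,np.median(abs(o.fun))
E
python3 - <<'E'
from cl import *
for c in ['top','scene']:
    im,d=get_image(c);P=cloud(c,d)
    ok=~np.isnan(P[:,0]);
    tb=(abs(P[:,0]-.5)<.1)&(abs(P[:,1]+.25)<.02);print(c,'table z',np.nanmedian(P[tb,2]).round(4),np.nanstd(P[tb&(abs(P[:,2])<.02),2]).round(4))
    sc=(abs(P[:,0]-.44)<.05)&(abs(P[:,1])<.05);print('scale z',np.nanpercentile(P[sc,2],[50,90,99.]).round(3))
    for n,g in G.items():
        r=np.hypot(P[:,0]-g[0],P[:,1]-g[1])
        if n.endswith('_b'):
            big=n[0:5] in('white','blue_');near=ok&(r<.045)
            top=near&(P[:,2]>.092)&(P[:,2]<.11)
            body=near&(P[:,2]>.015)&(P[:,2]<(.065 if big else .053))
            print(n,'top',top.sum(),P[top,:2].mean(0).round(4) if top.any() else '', 'zmax',np.nanmax(P[near,2]).round(3),'body',body.sum(),fit(P[body],.0255 if big else .0165,g) if body.sum()>10 else '')
        else:
            big=n[0:5] in('white','blue_');rim=ok&(r<.055)&(P[:,2]>.0095)&(P[:,2]<.02)
            print(n,'rim',rim.sum(),fit(P[rim],.0385 if big else .0285,g) if rim.sum()>10 else '')
E
```

```text
top table z -0.0013 0.0025
scale z [0.091 0.093 0.095]
white_b top 339 [0.4835 0.2101] zmax 0.105 body 247 (array([0.48414721, 0.21203814]), np.float64(0.0002872350262124526))
blue_b top 363 [ 0.4829 -0.318 ] zmax 0.105 body 235 (array([ 0.4827659 , -0.31832069]), np.float64(0.0003963388661734103))
black_b top 48 [0.6358 0.1893] zmax 0.102 body 189 (array([0.63704426, 0.19079496]), np.float64(0.000655550910925673))
red_b top 48 [ 0.5402 -0.1731] zmax 0.101 body 151 (array([ 0.54111633, -0.17328771]), np.float64(0.0007546165279552972))
white_s rim 348 (array([ 0.61085774, -0.31190979]), np.float64(0.001251856482570448))
blue_s rim 341 (array([0.68107869, 0.01863173]), np.float64(0.0012719051597597786))
black_s rim 260 (array([ 0.39863723, -0.20832088]), np.float64(0.0011078996861125564))
red_s rim 245 (array([ 0.68028153, -0.12107975]), np.float64(0.0012002811513549157))
scene table z -0.0015 0.0022
scale z [0.091 0.092 0.094]
white_b top 436 [0.4832 0.2133] zmax 0.102 body 572 (array([0.48521354, 0.2125124 ]), np.float64(0.0003869913158357219))
blue_b top 186 [ 0.4831 -0.3146] zmax 0.102 body 460 (array([ 0.4845499 , -0.31781689]), np.float64(0.0007682844631735717))
black_b top 49 [0.6354 0.1922] zmax 0.099 body 320 (array([0.63786319, 0.19076615]), np.float64(0.0006302060399949062))
red_b top 30 [ 0.5405 -0.1697] zmax 0.1 body 252 (array([ 0.54268493, -0.17212281]), np.float64(0.0008479801206557301))
white_s rim 192 (array([ 0.61156204, -0.31057169]), np.float64(0.0011045312841869818))
blue_s rim 287 (array([0.68172669, 0.02091317]), np.float64(0.0012639513399131733))
black_s rim 200 (array([ 0.39892357, -0.20595008]), np.float64(0.001242843777989843))
red_s rim 163 (array([ 0.68108451, -0.11844352]), np.float64(0.0011366159882731548))
```

```bash
python3 -m creep '[{"rotation":[0,0,0.142],"dp":[0,0,0],"grip":100},{"rotation":[0,0,0.142],"dp":[0,0,0],"grip":100},{"rotation":[0,0,0],"dp":[0.04,-0.036,0],"grip":100},{"rotation":[0,0,0],"dp":[0.045,-0.041,0],"grip":100},{"rotation":[0,0,0],"dp":[0.045,-0.041,0],"grip":100},{"rotation":[0,0,0],"dp":[0.045,-0.041,0],"grip":100},{"rotation":[0,0,0],"dp":[0.045,-0.041,0],"grip":100},{"rotation":[0,0,0],"dp":[0.045,-0.041,0],"grip":100},{"rotation":[0,0,0],"dp":[0.045,-0.041,0],"grip":100},{"rotation":[0,0,0],"dp":[0.045,-0.041,0],"grip":100},{"rotation":[0,0,0],"dp":[0.032,-0.032,0],"grip":100},{"rotation":[0,0,0],"dp":[0,0,0],"grip":100}]' 20
cat > st.py <<'E'
from h import *
s=get_state();print(round(s['time_s'],2),np.round(s['position'],4),'J',np.round(s['joint_pos'],1),'w',round(s['width'],3),'gf',round(s['gripper_force'],1),'F',np.round(s['contact_force'],1));print(np.round(s['eef_rot'],3).tolist())
E
python3 st.py
```

```text
time_s: 2.7
position: [0.5426, -0.1704, 0.2384]
eef_rot: [[1.0, 0.005, -0.0], [0.005, -1.0, 0.0], [-0.0, -0.0, -1.0]]
contact_force: [0.0, -0.7, -0.1]
width: 1.001
gripper_force: 0.0
2.7 [ 0.5426 -0.1704  0.2384] J [-29.4  23.7  71.3   0.   85.   60.4] w 1.001 gf 0.0 F [ 0.  -0.7 -0.1]
[[1.0, 0.005, -0.0], [0.005, -1.0, 0.0], [-0.0, -0.0, -1.0]]
```

```bash
python3 - <<'E'
from cl import *
st=get_state();im,d=get_image('wrist');save('w0.png',im);P=cloud('wrist',d,st);ok=~np.isnan(P[:,0])
for n in ['red_b','red_s','white_s']:
    g=G[n];r=np.hypot(P[:,0]-g[0],P[:,1]-g[1])
    m=ok&(r<.045)&((P[:,2]>.015)&(P[:,2]<.053) if n[-1]=='b' else (P[:,2]>.0095)&(P[:,2]<.02))
    print(n,m.sum(), fit(P[m],{'red_b':.0165,'red_s':.0285,'white_s':.0385}[n],g) if m.sum()>10 else '', np.nanmax(P[ok&(r<.03),2]) if (ok&(r<.03)).any() else '')
E
```

```text
red_b 481 (array([ 0.54217856, -0.17400393]), np.float64(0.00042252493480768663)) 0.33983540701499865
red_s 1365 (array([ 0.68154605, -0.12260083]), np.float64(0.0012576351691453505)) 0.01674286629240601
white_s 1934 (array([ 0.61262134, -0.31338761]), np.float64(0.0012441915292100737)) 0.00835320021920205
```

View pics/w0.png

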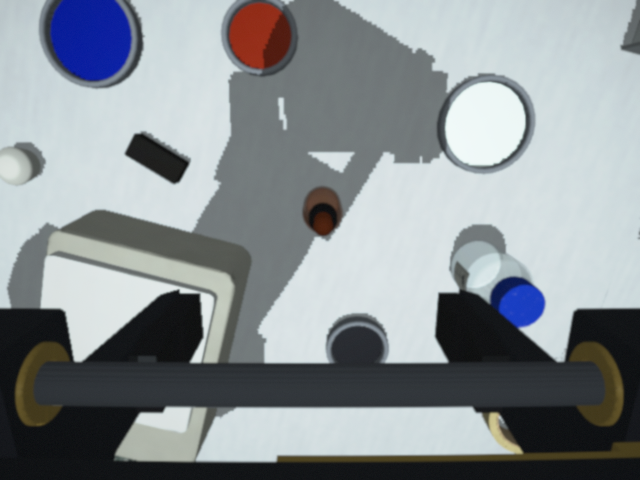

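Wrist view: the red-bulb bottle is at (322,212) and its stand at (260,35), agreeing with the other cameras. Descending to grasp it high, with about 5 mm palm clearance.

```bash
python3 -m creep '[{"rotation":[0,0,0],"dp":[0,0.003,0.03],"grip":100},{"rotation":[0,0,0],"dp":[0,0,0.04],"grip":100},{"rotation":[0,0,0],"dp":[0,0,0.04],"grip":100},{"rotation":[0,0,0],"dp":[0,0,0.03],"grip":100},{"rotation":[0,0,0],"dp":[0,0,0.03],"grip":80},{"rotation":[0,0,0],"dp":[0,0,0.018],"grip":80},{"rotation":[0,0,0],"dp":[0,0,0.009],"grip":60},{"rotation":[0,0,0],"dp":[0,0,0],"grip":0},{"rotation":[0,0,0],"dp":[0,0,0],"grip":0},{"rotation":[0,0,0],"dp":[0,0,0],"grip":0},{"rotation":[0,0,0],"dp":[0,0,0],"grip":0},{"rotation":[0,0,0],"dp":[0,0,0],"grip":0}]' 25
```

```text
time_s: 4.25
position: [0.5415, -0.1755, 0.0423]
eef_rot: [[1.0, 0.001, 0.001], [0.001, -1.0, -0.0], [0.001, 0.0, -1.0]]
contact_force: [0.4, 1.5, 5.1]
width: 0.355
gripper_force: 25.0
```

```bash
python3 -m creep '[{"rotation":[0,0,0],"dp":[0,0,-0.005],"grip":0},{"rotation":[0,0,0],"dp":[0,0,-0.015],"grip":0},{"rotation":[0,0,0],"dp":[0,0,-0.025],"grip":0},{"rotation":[0,0,0],"dp":[0,0,-0.015],"grip":0},{"rotation":[0,0,0],"dp":[0.015,-0.006,0],"grip":0},{"rotation":[0,0,0],"dp":[0.03,-0.012,0],"grip":0},{"rotation":[0,0,0],"dp":[0.04,-0.015,0],"grip":0},{"rotation":[0,0,0],"dp":[0.035,-0.014,0],"grip":0},{"rotation":[0,0,0],"dp":[0.015,-0.006,0],"grip":0},{"rotation":[0,0,0],"dp":[0.005,-0.001,0],"grip":0},{"rotation":[0,0,0],"dp":[0,0,0],"grip":0},{"rotation":[0,0,0],"dp":[0,0,0],"grip":0}]'
python3 - <<'E'
from cl import *
im,d=get_image('scene');save('s1.png',im[100:330,180:480].repeat(2,0).repeat(2,1))
P=cloud('scene',d);g=(.681,-.1215);r=np.hypot(P[:,0]-g[0],P[:,1]-g[1])
m=(r<.045)&(P[:,2]>.07)&(P[:,2]<.11);print(m.sum(),fit(P[m],.0165,g))
E
python3 st.py
```

```text
time_s: 5.75
position: [0.6808, -0.1217, 0.1017]
eef_rot: [[1.0, 0.0, -0.0], [0.0, -1.0, 0.0], [-0.0, -0.0, -1.0]]
contact_force: [-0.4, -0.5, -0.6]
width: 0.353
gripper_force: 24.9
270 (array([ 0.68141196, -0.11898602]), np.float64(0.0010951314543213774))
5.8 [ 0.6808 -0.1217  0.1018] J [-19.9  42.2  60.1  -0.   77.6  70.1] w 0.356 gf 24.9 F [ 0.  -0.3 -0.2]
[[1.0, 0.0, -0.0], [0.0, -1.0, 0.0], [-0.0, -0.0, -1.0]]
```

View pics/s1.png

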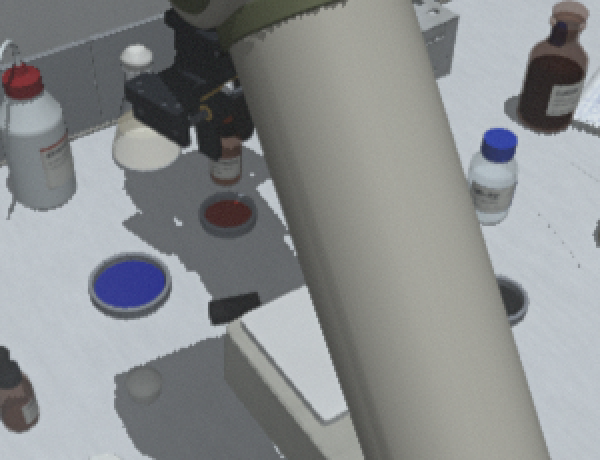

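The red-bulb bottle hangs upright, at crop (228,155), directly over the red stand at (228,213). Scene-camera bottle and stand centres agree within about 1 mm. Lowering and releasing.

```bash
python3 -m creep '[{"rotation":[0,0,0],"dp":[0,0,0.01],"grip":0},{"rotation":[0,0,0],"dp":[0,0,0.015],"grip":0},{"rotation":[0,0,0],"dp":[0,0,0.015],"grip":0},{"rotation":[0,0,0],"dp":[0,0,0.008],"grip":0},{"rotation":[0,0,0],"dp":[0,0,0.004],"grip":0},{"rotation":[0,0,0],"dp":[0,0,0.002],"grip":0},{"rotation":[0,0,0],"dp":[0,0,0],"grip":0},{"rotation":[0,0,0],"dp":[0,0,0],"grip":0}]'
python3 st.py
```

```text
time_s: 6.8
position: [0.6814, -0.1215, 0.0482]
eef_rot: [[1.0, 0.001, 0.001], [0.001, -1.0, -0.0], [0.001, 0.0, -1.0]]
contact_force: [-0.7, -0.2, -0.6]
width: 0.355
gripper_force: 24.9
6.8 [ 0.6814 -0.1215  0.0482] J [-19.9  45.4  63.2   0.   71.4  70.1] w 0.355 gf 24.9 F [-0.7 -0.2 -0.6]
[[1.0, 0.001, 0.001], [0.001, -1.0, -0.0], [0.001, 0.0, -1.0]]
```

```bash
python3 -m creep '[{"rotation":[0,0,0],"dp":[0,0,0.001],"grip":0},{"rotation":[0,0,0],"dp":[0,0,0],"grip":38},{"rotation":[0,0,0],"dp":[0,0,0],"grip":45},{"rotation":[0,0,0],"dp":[0,0,0],"grip":70},{"rotation":[0,0,0],"dp":[0,0,0],"grip":100},{"rotation":[0,0,0],"dp":[0,0,0],"grip":100},{"rotation":[0,0,0],"dp":[0,0,-0.01],"grip":100},{"rotation":[0,0,0],"dp":[0,0,-0.03],"grip":100},{"rotation":[0,0,0],"dp":[0,0,-0.04],"grip":100},{"rotation":[0,0,0],"dp":[0,0,-0.04],"grip":100},{"rotation":[0,0,0],"dp":[0,0,-0.03],"grip":100},{"rotation":[0,0,0],"dp":[0,0,0],"grip":100}]'
python3 - <<'E'
from cl import *
st=get_state();im,d=get_image('wrist');save('w1.png',im);P=cloud('wrist',d,st)
g=(.681,-.1215);r=np.hypot(P[:,0]-g[0],P[:,1]-g[1])
m=(r<.035)&(P[:,2]>.02)&(P[:,2]<.058);print(m.sum(),fit(P[m],.0165,g))
t=(r<.03)&(P[:,2]>.085)&(P[:,2]<.115);print(t.sum(),P[t].mean(0),P[t,2].max())
E
```

```text
time_s: 8.3
position: [0.6819, -0.1216, 0.2]
eef_rot: [[1.0, 0.001, 0.005], [0.001, -1.0, -0.002], [0.005, 0.002, -1.0]]
contact_force: [-0.3, 0.2, 0.1]
width: 0.997
gripper_force: 0.0
652 (array([ 0.68194736, -0.11987268]), np.float64(0.00046686584401975026))
467 [ 0.68408237 -0.12007718  0.10036248] 0.10621478985734994
```

View pics/w1.png

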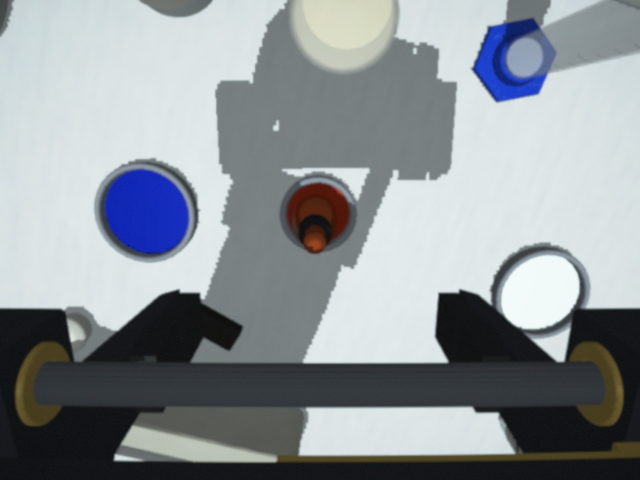

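Red bottle stands centred in its stand at (318,213). Next the black dropper.

```bash
python3 -m creep '[{"rotation":[0,0,0],"dp":[-0.003,-0.02,0],"grip":100},{"rotation":[0,0,0],"dp":[-0.006,-0.045,0],"grip":100},{"rotation":[0,0,0],"dp":[-0.007,-0.055,0],"grip":100},{"rotation":[0,0,0],"dp":[-0.007,-0.055,0],"grip":100},{"rotation":[0,0,0],"dp":[-0.007,-0.055,0],"grip":100},{"rotation":[0,0,0],"dp":[-0.007,-0.045,0],"grip":100},{"rotation":[0,0,0],"dp":[-0.0055,-0.027,0],"grip":100},{"rotation":[0,0,0],"dp":[-0.002,-0.01,0],"grip":100},{"rotation":[0,0,0],"dp":[0,0,0],"grip":100}]'
python3 - <<'E'
from cl import *
st=get_state();print(st['position'])
im,d=get_image('wrist');save('w2.png',im);P=cloud('wrist',d,st)
for n,rad,lo,hi in [('black_b',.0165,.015,.053),('white_b',.0255,.015,.065),('blue_s',.0385,.0095,.02)]:
    g=G[n];r=np.hypot(P[:,0]-g[0],P[:,1]-g[1]);m=(r<.045)&(P[:,2]>lo)&(P[:,2]<hi);print(n,m.sum(),fit(P[m],rad,g) if m.sum()>9 else '')
E
```

```text
time_s: 9.48
position: [0.636, 0.1909, 0.1961]
eef_rot: [[1.0, 0.002, -0.001], [0.002, -1.0, -0.0], [-0.001, 0.0, -1.0]]
contact_force: [-0.7, -0.7, 0.5]
width: 0.999
gripper_force: 0.0
[0.6360098  0.19094651 0.19612002]
black_b 642 (array([0.63762527, 0.18908115]), np.float64(0.000468294597765909))
white_b 163 (array([0.4854488 , 0.21015967]), np.float64(0.00026093710486081376))
blue_s 2439 (array([0.68334041, 0.01903646]), np.float64(0.001187751081262886))
```

```bash
python3 -m creep '[{"rotation":[0,0,0],"dp":[0.001,0.001,0.02],"grip":100},{"rotation":[0,0,0],"dp":[0,0,0.04],"grip":100},{"rotation":[0,0,0],"dp":[0,0,0.04],"grip":100},{"rotation":[0,0,0],"dp":[0,0,0.03],"grip":80},{"rotation":[0,0,0],"dp":[0,0,0.016],"grip":80},{"rotation":[0,0,0],"dp":[0,0,0.008],"grip":60},{"rotation":[0,0,0],"dp":[0,0,0],"grip":60},{"rotation":[0,0,0],"dp":[0,0,0],"grip":0},{"rotation":[0,0,0],"dp":[0,0,0],"grip":0},{"rotation":[0,0,0],"dp":[0,0,0],"grip":0},{"rotation":[0,0,0],"dp":[0,0,0],"grip":0},{"rotation":[0,0,0],"dp":[0,0,0],"grip":0}]' 25
```

```text
time_s: 11.02
position: [0.6378, 0.1897, 0.0434]
eef_rot: [[1.0, 0.001, 0.001], [0.001, -1.0, 0.0], [0.001, -0.0, -1.0]]
contact_force: [-0.2, 0.9, 6.4]
width: 0.354
gripper_force: 25.0
```

```bash
python3 -m creep '[{"rotation":[0,0,0],"dp":[0,0,-0.005],"grip":0},{"rotation":[0,0,0],"dp":[0,0,-0.02],"grip":0},{"rotation":[0,0,0],"dp":[0,0,-0.035],"grip":0},{"rotation":[0,0,0],"dp":[0,0,-0.04],"grip":0},{"rotation":[0,0,0],"dp":[0,0,-0.035],"grip":0},{"rotation":[0,0,0],"dp":[0,0,-0.02],"grip":0},{"rotation":[0,0,0],"dp":[-0.007,0.013,0],"grip":0},{"rotation":[0,0,0],"dp":[-0.014,0.024,0],"grip":0},{"rotation":[0,0,0],"dp":[-0.021,0.035,0],"grip":0},{"rotation":[0,0,0],"dp":[-0.024,0.04,0],"grip":0},{"rotation":[0,0,0],"dp":[-0.024,0.04,0],"grip":0},{"rotation":[0,0,0],"dp":[-0.024,0.04,0],"grip":0}]'
python3 -m creep '[{"rotation":[0,0,0],"dp":[-0.024,0.04,0],"grip":0},{"rotation":[0,0,0],"dp":[-0.024,0.04,0],"grip":0},{"rotation":[0,0,0],"dp":[-0.024,0.04,0],"grip":0},{"rotation":[0,0,0],"dp":[-0.022,0.036,0],"grip":0},{"rotation":[0,0,0],"dp":[-0.015,0.025,0],"grip":0},{"rotation":[0,0,0],"dp":[-0.01,0.016,0],"grip":0},{"rotation":[0,0,0],"dp":[-0.005,0.007,0],"grip":0},{"rotation":[0,0,0],"dp":[0,0,0],"grip":0},{"rotation":[0,0,0],"dp":[0,0,0],"grip":0}]'
python3 - <<'E'
from cl import *
st=get_state();print(st['position'],st['joint_pos'])
for c in ['top','scene','wrist']:
    st=get_state();im,d=get_image(c);P=cloud(c,d,st)
    if c=='wrist': save('w3.png',im)
    g=(.399,-.207);r=np.hypot(P[:,0]-g[0],P[:,1]-g[1]);m=(r<.045)&(P[:,2]>.0095)&(P[:,2]<.02);b=(r<.045)&(P[:,2]>.165)&(P[:,2]<.2)
    print(c,m.sum(),fit(P[m],.0285,g) if m.sum()>30 else '',b.sum(),fit(P[b],.0165,g) if b.sum()>30 else '')
E
```

```text
time_s: 12.52
position: [0.5214, -0.0041, 0.1963]
eef_rot: [[1.0, 0.001, -0.003], [0.001, -1.0, 0.0], [-0.003, -0.0, -1.0]]
contact_force: [-0.4, -0.1, 0.1]
width: 0.353
gripper_force: 25.0
time_s: 13.65
position: [0.3998, -0.206, 0.1975]
eef_rot: [[1.0, 0.001, -0.0], [0.001, -1.0, 0.0], [-0.0, -0.0, -1.0]]
contact_force: [-0.1, 0.5, -1.0]
width: 0.349
gripper_force: 25.0
[ 0.39979439 -0.20603998  0.19751183] [-4.24130514e+01  1.40665223e+01  9.33935511e+01  7.17647027e-03
  7.25714387e+01  4.75054764e+01]
top 0  0 
scene 107 (array([ 0.39887749, -0.20581506]), np.float64(0.001136118083029953)) 24 
wrist 1317 (array([ 0.40028016, -0.20925709]), np.float64(0.0013045662096933912)) 2120 (array([ 0.40019882, -0.20710791]), np.float64(0.00013634184526851827))
```

```bash
python3 -m creep '[{"rotation":[0,0,0],"dp":[0,0.0015,0.01],"grip":0},{"rotation":[0,0,0],"dp":[0,0,0.025],"grip":0},{"rotation":[0,0,0],"dp":[0,0,0.035],"grip":0},{"rotation":[0,0,0],"dp":[0,0,0.035],"grip":0},{"rotation":[0,0,0],"dp":[0,0,0.022],"grip":0},{"rotation":[0,0,0],"dp":[0,0,0.012],"grip":0},{"rotation":[0,0,0],"dp":[0,0,0.006],"grip":0},{"rotation":[0,0,0],"dp":[0,0,0.002],"grip":0},{"rotation":[0,0,0],"dp":[0,0,0],"grip":0},{"rotation":[0,0,0],"dp":[0,0,0],"grip":0}]'
```

```text
time_s: 15.05
position: [0.4, -0.2083, 0.0512]
eef_rot: [[1.0, 0.001, 0.001], [0.001, -1.0, -0.001], [0.001, 0.001, -1.0]]
contact_force: [-0.6, -0.3, -0.8]
width: 0.353
gripper_force: 25.0
```

Contact should come near 0.0485. Lowering another 3 mm, releasing, then rising 0.15.

```bash
python3 -m creep '[{"rotation":[0,0,0],"dp":[0,0,0.0015],"grip":0},{"rotation":[0,0,0],"dp":[0,0,0.0013],"grip":0},{"rotation":[0,0,0],"dp":[0,0,0],"grip":38},{"rotation":[0,0,0],"dp":[0,0,0],"grip":45},{"rotation":[0,0,0],"dp":[0,0,0],"grip":70},{"rotation":[0,0,0],"dp":[0,0,0],"grip":100},{"rotation":[0,0,0],"dp":[0,0,0],"grip":100},{"rotation":[0,0,0],"dp":[0,0,-0.01],"grip":100},{"rotation":[0,0,0],"dp":[0,0,-0.03],"grip":100},{"rotation":[0,0,0],"dp":[0,0,-0.05],"grip":100},{"rotation":[0,0,0],"dp":[0,0,-0.045],"grip":100},{"rotation":[0,0,0],"dp":[0,0,-0.015],"grip":100}]'
python3 - <<'E'
from cl import *
st=get_state();print(st['position']);im,d=get_image('wrist');save('w4.png',im);P=cloud('wrist',d,st)
g=(.4,-.208);r=np.hypot(P[:,0]-g[0],P[:,1]-g[1])
for lo,hi,rad in [(.02,.058,.0165),(.0095,.016,.0285)]:
    m=(r<.037)&(P[:,2]>lo)&(P[:,2]<hi);print(m.sum(),fit(P[m],rad,g))
t=(r<.03)&(P[:,2]>.085)&(P[:,2]<.115);print(t.sum(),P[t].mean(0),P[t,2].max())
E
```

```text
time_s: 16.55
position: [0.4002, -0.2085, 0.2012]
eef_rot: [[1.0, 0.001, 0.004], [0.001, -1.0, -0.003], [0.004, 0.003, -1.0]]
contact_force: [0.7, 0.6, -0.2]
width: 1.0
gripper_force: 0.0
[ 0.40024146 -0.20845483  0.20121103]
645 (array([ 0.39978356, -0.20882577]), np.float64(0.00045408739976282586))
1325 (array([ 0.39988786, -0.20923697]), np.float64(0.0013160389242468373))
465 [ 0.40188092 -0.20881921  0.1003137 ] 0.10610734330112634
```

View pics/w4.png

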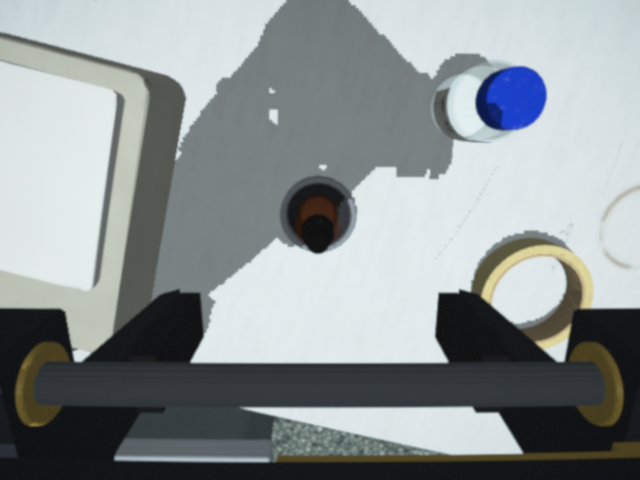

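Black dropper centred in its stand at (318,213). Blue bottle is next, since it is the nearest.

```bash
python3 -m creep '[{"rotation":[0,0,0],"dp":[0.013,0.017,0],"grip":100},{"rotation":[0,0,0],"dp":[0.028,0.037,0],"grip":100},{"rotation":[0,0,0],"dp":[0.028,0.037,0],"grip":100},{"rotation":[0,0,0],"dp":[0.014,0.018,0],"grip":100},{"rotation":[0,0,0],"dp":[0,0,0],"grip":100},{"rotation":[0,0,0],"dp":[0,0,0],"grip":100}]'
python3 - <<'E'
from cl import *
st=get_state();print(st['position']);im,d=get_image('wrist');save('w5.png',im);P=cloud('wrist',d,st)
for n,rad,lo,hi in [('blue_b',.0255,.015,.065),('white_s',.0385,.0095,.02)]:
    g=G[n];r=np.hypot(P[:,0]-g[0],P[:,1]-g[1]);m=(r<.045)&(P[:,2]>lo)&(P[:,2]<hi);print(n,m.sum(),fit(P[m],rad,g) if m.sum()>9 else '')
for c in ['scene','top']:
    im,d=get_image(c);P=cloud(c,d)
    m=(P[:,2]>.03)&(P[:,2]<.2)&(P[:,1]<-.38)&(P[:,1]>-.6)&(P[:,0]>.4)&(P[:,0]<.8)
    for x in np.arange(.4,.8,.04):
        q=m&(P[:,0]>=x)&(P[:,0]<x+.04);print(c,x.round(2),q.sum(),np.percentile(P[q,1],98).round(3) if q.sum()>5 else '',P[q,2].max().round(3) if q.sum()>5 else '')
E
```

```text
time_s: 17.35
position: [0.4823, -0.3162, 0.1978]
eef_rot: [[1.0, 0.001, -0.001], [0.001, -1.0, 0.001], [-0.001, -0.001, -1.0]]
contact_force: [-0.7, 0.1, -0.2]
width: 0.998
gripper_force: 0.0
[ 0.48229828 -0.31620756  0.1977964 ]
blue_b 567 (array([ 0.48478418, -0.32026449]), np.float64(6.089793871332308e-05))
white_s 1835 (array([ 0.61236239, -0.31437493]), np.float64(0.0013014835303445521))
scene 0.4 0  
scene 0.44 0  
scene 0.48 0  
scene 0.52 0  
scene 0.56 0  
scene 0.6 0  
scene 0.64 495 -0.425 0.087
scene 0.68 739 -0.427 0.199
scene 0.72 882 -0.436 0.2
scene 0.76 846 -0.444 0.198
top 0.4 0  
top 0.44 0  
top 0.48 0  
top 0.52 0  
top 0.56 0  
top 0.6 0  
top 0.64 425 -0.427 0.089
top 0.68 1497 -0.431 0.148
top 0.72 1422 -0.439 0.199
top 0.76 2024 -0.447 0.2
```

```bash
python3 - <<'E'
from h import *
for c,u,v in [('scene',441,158),('scene',456,164),('scene',468,160),('top',546,240)]:
    print(c,u,v,onz(c,u,v,0.005).round(3),onz(c,u,v,0.1).round(3))
E
```

```text
scene 441 158 [ 0.541 -0.483  0.005] [ 0.486 -0.363  0.1  ]
scene 456 164 [ 0.502 -0.487  0.005] [ 0.453 -0.367  0.1  ]
scene 468 160 [ 0.488 -0.52   0.005] [ 0.441 -0.395  0.1  ]
top 546 240 [ 0.524 -0.474  0.005] [ 0.509 -0.436  0.1  ]
```

Brown bottle's near edge is about y = -0.474, clear of the gripper. Grasping the blue bottle.

```bash
python3 -m creep '[{"rotation":[0,0,0],"dp":[0.002,0.003,0.02],"grip":100},{"rotation":[0,0,0],"dp":[0,0,0.04],"grip":100},{"rotation":[0,0,0],"dp":[0,0,0.04],"grip":100},{"rotation":[0,0,0],"dp":[0,0,0.03],"grip":100},{"rotation":[0,0,0],"dp":[0,0,0.015],"grip":100},{"rotation":[0,0,0],"dp":[0,0,0.008],"grip":80},{"rotation":[0,0,0],"dp":[0,0,0],"grip":80},{"rotation":[0,0,0],"dp":[0,0,0],"grip":0},{"rotation":[0,0,0],"dp":[0,0,0],"grip":0},{"rotation":[0,0,0],"dp":[0,0,0],"grip":0},{"rotation":[0,0,0],"dp":[0,0,0],"grip":0},{"rotation":[0,0,0],"dp":[0,0,0],"grip":0}]' 35
```

```text
time_s: 19.0
position: [0.4851, -0.3201, 0.0455]
eef_rot: [[1.0, 0.001, 0.001], [0.001, -1.0, -0.001], [0.001, 0.001, -1.0]]
contact_force: [-0.0, 1.6, 5.6]
width: 0.558
gripper_force: 35.0
```

```bash
python3 -m creep '[{"rotation":[0,0,0],"dp":[0,0,-0.005],"grip":0},{"rotation":[0,0,0],"dp":[0,0,-0.02],"grip":0},{"rotation":[0,0,0],"dp":[0,0,-0.035],"grip":0},{"rotation":[0,0,0],"dp":[0,0,-0.04],"grip":0},{"rotation":[0,0,0],"dp":[0,0,-0.035],"grip":0},{"rotation":[0,0,0],"dp":[0,0,-0.02],"grip":0},{"rotation":[0,0,0],"dp":[0.008,-0.014,0],"grip":0},{"rotation":[0,0,0],"dp":[0.014,-0.024,0],"grip":0},{"rotation":[0,0,0],"dp":[0.02,-0.035,0],"grip":0},{"rotation":[0,0,0],"dp":[0.023,-0.04,0],"grip":0},{"rotation":[0,0,0],"dp":[0.023,-0.04,0],"grip":0},{"rotation":[0,0,0],"dp":[0.023,-0.04,0],"grip":0}]'
python3 -m creep '[{"rotation":[0,0,0],"dp":[0.023,-0.04,0],"grip":0},{"rotation":[0,0,0],"dp":[0.023,-0.04,0],"grip":0},{"rotation":[0,0,0],"dp":[0.02,-0.034,0],"grip":0},{"rotation":[0,0,0],"dp":[0.013,-0.022,0],"grip":0},{"rotation":[0,0,0],"dp":[0.006,-0.01,0],"grip":0},{"rotation":[0,0,0],"dp":[0,0,0],"grip":0},{"rotation":[0,0,0],"dp":[0,0,0],"grip":0}]'
cat > chk.py <<'E'
import sys
from cl import *
g=(float(sys.argv[1]),float(sys.argv[2]))
for c in ['scene','wrist']:
    st=get_state();im,d=get_image(c);P=cloud(c,d,st)
    r=np.hypot(P[:,0]-g[0],P[:,1]-g[1]);m=(r<.05)&(P[:,2]>.0095)&(P[:,2]<.02);zb=st['position'][2]-.044;b=(r<.045)&(P[:,2]>zb+.015)&(P[:,2]<zb+.04)
    print(c,m.sum(),fit(P[m],.0385,g) if m.sum()>30 else '',b.sum(),fit(P[b],.0255,g) if b.sum()>30 else '')
E
python3 chk.py .682 .0195
```

```text
time_s: 20.5
position: [0.596, -0.1244, 0.1983]
eef_rot: [[1.0, 0.001, -0.003], [0.001, -1.0, 0.001], [-0.003, -0.001, -1.0]]
contact_force: [0.5, -0.3, -0.8]
width: 0.555
gripper_force: 35.0
time_s: 21.38
position: [0.6802, 0.0183, 0.1997]
eef_rot: [[1.0, -0.0, -0.001], [-0.0, -1.0, -0.0], [-0.001, 0.0, -1.0]]
contact_force: [0.2, -0.6, -0.8]
width: 0.562
gripper_force: 35.0
scene 268 (array([0.68182323, 0.02110862]), np.float64(0.001228030629456013)) 320 (array([0.67925008, 0.02003622]), np.float64(0.0006056942505295888))
wrist 1414 (array([0.68349832, 0.01799863]), np.float64(0.0012850163337361532)) 1607 (array([0.67986534, 0.01750772]), np.float64(9.573021512220697e-05))
```

```bash
python3 -m creep '[{"rotation":[0,0,0],"dp":[0.003,-0.001,0.01],"grip":0},{"rotation":[0,0,0],"dp":[0,0,0.025],"grip":0},{"rotation":[0,0,0],"dp":[0,0,0.035],"grip":0},{"rotation":[0,0,0],"dp":[0,0,0.035],"grip":0},{"rotation":[0,0,0],"dp":[0,0,0.021],"grip":0},{"rotation":[0,0,0],"dp":[0,0,0.012],"grip":0},{"rotation":[0,0,0],"dp":[0,0,0.006],"grip":0},{"rotation":[0,0,0],"dp":[0,0,0.002],"grip":0},{"rotation":[0,0,0],"dp":[0,0,0],"grip":0},{"rotation":[0,0,0],"dp":[0,0,0],"grip":0}]'
```

```text
time_s: 22.72
position: [0.6839, 0.02, 0.0546]
eef_rot: [[1.0, 0.001, 0.001], [0.001, -1.0, -0.0], [0.001, 0.0, -1.0]]
contact_force: [0.7, 0.3, -2.2]
width: 0.563
gripper_force: 35.0
```

```bash
python3 -m creep '[{"rotation":[0,0,0],"dp":[0,0,0.0015],"grip":0},{"rotation":[0,0,0],"dp":[0,0,0.0015],"grip":0},{"rotation":[0,0,0],"dp":[0,0,0.001],"grip":0},{"rotation":[0,0,0],"dp":[0,0,0],"grip":0}]'
```

```text
time_s: 23.22
position: [0.6838, 0.0201, 0.0506]
eef_rot: [[1.0, 0.001, 0.001], [0.001, -1.0, -0.0], [0.001, 0.0, -1.0]]
contact_force: [-1.3, 0.8, 4.6]
width: 0.56
gripper_force: 35.0
```

Contact felt (force z from -2 to +4.6 N): it's on the pad. Releasing and rising.

```bash
python3 -m creep '[{"rotation":[0,0,0],"dp":[0,0,0],"grip":60},{"rotation":[0,0,0],"dp":[0,0,0],"grip":66},{"rotation":[0,0,0],"dp":[0,0,0],"grip":80},{"rotation":[0,0,0],"dp":[0,0,0],"grip":100},{"rotation":[0,0,0],"dp":[0,0,0],"grip":100},{"rotation":[0,0,0],"dp":[0,0,-0.01],"grip":100},{"rotation":[0,0,0],"dp":[0,0,-0.03],"grip":100},{"rotation":[0,0,0],"dp":[0,0,-0.05],"grip":100},{"rotation":[0,0,0],"dp":[0,0,-0.045],"grip":100},{"rotation":[0,0,0],"dp":[0,0,-0.015],"grip":100},{"rotation":[0,0,0],"dp":[0,0,0],"grip":100}]'
python3 - <<'E'
from cl import *
st=get_state();print(st['position']);im,d=get_image('wrist');save('w6.png',im);P=cloud('wrist',d,st)
g=(.683,.019);r=np.hypot(P[:,0]-g[0],P[:,1]-g[1])
for lo,hi,rad in [(.02,.068,.0255),(.0095,.016,.0385)]:
    m=(r<.05)&(P[:,2]>lo)&(P[:,2]<hi);print(m.sum(),fit(P[m],rad,g))
t=(r<.03)&(P[:,2]>.09)&(P[:,2]<.115);print(t.sum(),P[t].mean(0))
E
```

```text
time_s: 24.6
position: [0.6836, 0.0201, 0.2003]
eef_rot: [[1.0, 0.001, 0.001], [0.001, -1.0, -0.0], [0.001, 0.0, -1.0]]
contact_force: [0.3, -0.8, -0.9]
width: 1.0
gripper_force: 0.0
[0.68361431 0.02010167 0.20026923]
548 (array([0.68335624, 0.01994563]), np.float64(5.5394482116565696e-05))
1486 (array([0.68320173, 0.01804866]), np.float64(0.0013175482269306912))
2845 [0.68513835 0.01987631 0.10456752]
```

View pics/w6.png

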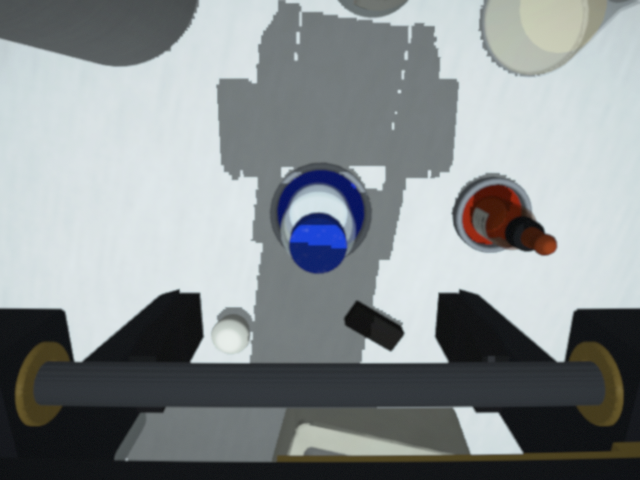

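Blue bottle stands centred in the blue stand at (318,210). Now the white bottle.

```bash
python3 -m creep '[{"rotation":[0,0,0],"dp":[-0.015,-0.015,0],"grip":100},{"rotation":[0,0,0],"dp":[-0.03,-0.03,0],"grip":100},{"rotation":[0,0,0],"dp":[-0.04,-0.038,0],"grip":100},{"rotation":[0,0,0],"dp":[-0.04,-0.038,0],"grip":100},{"rotation":[0,0,0],"dp":[-0.038,-0.036,0],"grip":100},{"rotation":[0,0,0],"dp":[-0.024,-0.023,0],"grip":100},{"rotation":[0,0,0],"dp":[-0.012,-0.011,0],"grip":100},{"rotation":[0,0,0],"dp":[0,0,0],"grip":100},{"rotation":[0,0,0],"dp":[0,0,0],"grip":100}]'
python3 - <<'E'
from cl import *
st=get_state();print(st['position']);im,d=get_image('wrist');P=cloud('wrist',d,st)
g=G['white_b'];r=np.hypot(P[:,0]-g[0],P[:,1]-g[1]);m=(r<.045)&(P[:,2]>.015)&(P[:,2]<.065);print(m.sum(),fit(P[m],.0255,g))
E
```

```text
time_s: 25.78
position: [0.4853, 0.2102, 0.1995]
eef_rot: [[1.0, -0.0, -0.0], [-0.0, -1.0, -0.0], [-0.0, 0.0, -1.0]]
contact_force: [0.2, -0.7, -0.5]
width: 1.0
gripper_force: 0.0
[0.48525158 0.21018248 0.19946736]
594 (array([0.48567198, 0.21025906]), np.float64(6.89211847534326e-05))
```

```bash
python3 -m creep '[{"rotation":[0,0,0],"dp":[0,0,0.02],"grip":100},{"rotation":[0,0,0],"dp":[0,0,0.04],"grip":100},{"rotation":[0,0,0],"dp":[0,0,0.04],"grip":100},{"rotation":[0,0,0],"dp":[0,0,0.03],"grip":100},{"rotation":[0,0,0],"dp":[0,0,0.016],"grip":100},{"rotation":[0,0,0],"dp":[0,0,0.008],"grip":80},{"rotation":[0,0,0],"dp":[0,0,0],"grip":80},{"rotation":[0,0,0],"dp":[0,0,0],"grip":0},{"rotation":[0,0,0],"dp":[0,0,0],"grip":0},{"rotation":[0,0,0],"dp":[0,0,0],"grip":0},{"rotation":[0,0,0],"dp":[0,0,0],"grip":0},{"rotation":[0,0,0],"dp":[0,0,0],"grip":0}]' 35
```

```text
time_s: 27.32
position: [0.4848, 0.211, 0.0465]
eef_rot: [[1.0, 0.001, 0.001], [0.001, -1.0, 0.0], [0.001, -0.0, -1.0]]
contact_force: [-0.5, -0.8, 6.3]
width: 0.562
gripper_force: 35.0
```

```bash
python3 -m creep '[{"rotation":[0,0,0],"dp":[0,0,-0.005],"grip":0},{"rotation":[0,0,0],"dp":[0,0,-0.02],"grip":0},{"rotation":[0,0,0],"dp":[0,0,-0.035],"grip":0},{"rotation":[0,0,0],"dp":[0,0,-0.04],"grip":0},{"rotation":[0,0,0],"dp":[0,0,-0.035],"grip":0},{"rotation":[0,0,0],"dp":[0,0,-0.02],"grip":0},{"rotation":[0,0,0],"dp":[0.004,0.016,0],"grip":0},{"rotation":[0,0,0],"dp":[0.007,0.029,0],"grip":0},{"rotation":[0,0,0],"dp":[0.01,0.041,0],"grip":0},{"rotation":[0,0,0],"dp":[0.011,0.045,0],"grip":0},{"rotation":[0,0,0],"dp":[0.011,0.045,0],"grip":0},{"rotation":[0,0,0],"dp":[0.011,0.045,0],"grip":0}]'
python3 -m creep '[{"rotation":[0,0,0],"dp":[0.011,0.045,0],"grip":0},{"rotation":[0,0,0],"dp":[0.011,0.045,0],"grip":0},{"rotation":[0,0,0],"dp":[0.011,0.045,0],"grip":0},{"rotation":[0,0,0],"dp":[0.011,0.045,0],"grip":0},{"rotation":[0,0,0],"dp":[0.01,0.043,0],"grip":0},{"rotation":[0,0,0],"dp":[0.009,0.037,0],"grip":0},{"rotation":[0,0,0],"dp":[0.006,0.025,0],"grip":0},{"rotation":[0,0,0],"dp":[0.004,0.016,0],"grip":0},{"rotation":[0,0,0],"dp":[0,0,0],"grip":0},{"rotation":[0,0,0],"dp":[0,0,0],"grip":0}]'
python3 chk.py .612 -.312
```

```text
time_s: 28.82
position: [0.5381, -0.0124, 0.1994]
eef_rot: [[1.0, 0.0, -0.003], [0.0, -1.0, 0.001], [-0.003, -0.001, -1.0]]
contact_force: [1.5, 0.1, -2.1]
width: 0.561
gripper_force: 34.9
time_s: 30.08
position: [0.6113, -0.3107, 0.2]
eef_rot: [[1.0, 0.001, -0.001], [0.001, -1.0, 0.001], [-0.001, -0.001, -1.0]]
contact_force: [0.7, -0.2, -2.2]
width: 0.56
gripper_force: 34.9
scene 117 (array([ 0.6114843 , -0.31065899]), np.float64(0.0011847563225236973)) 36 (array([ 0.61131216, -0.3087288 ]), np.float64(0.0005243387054668491))
wrist 1360 (array([ 0.6129671 , -0.31407014]), np.float64(0.0012799392108249694)) 1588 (array([ 0.61228823, -0.3113372 ]), np.float64(8.644853306691465e-05))
```

```bash
python3 -m creep '[{"rotation":[0,0,0],"dp":[0.0005,0.002,0.01],"grip":0},{"rotation":[0,0,0],"dp":[0,0,0.025],"grip":0},{"rotation":[0,0,0],"dp":[0,0,0.035],"grip":0},{"rotation":[0,0,0],"dp":[0,0,0.035],"grip":0},{"rotation":[0,0,0],"dp":[0,0,0.021],"grip":0},{"rotation":[0,0,0],"dp":[0,0,0.012],"grip":0},{"rotation":[0,0,0],"dp":[0,0,0.006],"grip":0},{"rotation":[0,0,0],"dp":[0,0,0.001],"grip":0},{"rotation":[0,0,0],"dp":[0,0,0],"grip":0},{"rotation":[0,0,0],"dp":[0,0,0],"grip":0}]'
```

```text
time_s: 31.42
position: [0.6126, -0.3131, 0.0566]
eef_rot: [[1.0, 0.001, 0.001], [0.001, -1.0, -0.001], [0.001, 0.001, -1.0]]
contact_force: [0.2, -0.7, -2.0]
width: 0.557
gripper_force: 34.9
```

```bash
python3 -m creep '[{"rotation":[0,0,0],"dp":[0,0,0.002],"grip":0},{"rotation":[0,0,0],"dp":[0,0,0.0015],"grip":0},{"rotation":[0,0,0],"dp":[0,0,0.001],"grip":0},{"rotation":[0,0,0],"dp":[0,0,0.0005],"grip":0},{"rotation":[0,0,0],"dp":[0,0,0],"grip":0}]'
```

```text
time_s: 32.05
position: [0.6124, -0.3129, 0.0515]
eef_rot: [[1.0, 0.001, 0.0], [0.001, -1.0, -0.0], [0.0, 0.0, -1.0]]
contact_force: [-2.4, 1.5, 4.4]
width: 0.559
gripper_force: 35.0
```

Contact again; releasing and rising.

```bash
python3 -m creep '[{"rotation":[0,0,0],"dp":[0,0,0],"grip":60},{"rotation":[0,0,0],"dp":[0,0,0],"grip":66},{"rotation":[0,0,0],"dp":[0,0,0],"grip":80},{"rotation":[0,0,0],"dp":[0,0,0],"grip":100},{"rotation":[0,0,0],"dp":[0,0,0],"grip":100},{"rotation":[0,0,0],"dp":[0,0,-0.01],"grip":100},{"rotation":[0,0,0],"dp":[0,0,-0.03],"grip":100},{"rotation":[0,0,0],"dp":[0,0,-0.05],"grip":100},{"rotation":[0,0,0],"dp":[0,0,-0.045],"grip":100},{"rotation":[0,0,0],"dp":[0,0,-0.015],"grip":100},{"rotation":[0,0,0],"dp":[0,0,0],"grip":100},{"rotation":[0,0,0],"dp":[0,0,0],"grip":100}]'
python3 - <<'E'
from cl import *
st=get_state();im,d=get_image('wrist');save('w7.png',im);W=cloud('wrist',d,st)
im,d=get_image('top');save('t7.png',im);T=cloud('top',d)
for nm,P,ns in [('wrist',W,['white']),('top',T,['white','blue','black','red'])]:
  for n in ns:
    big=n in('white','blue');g=G[n+'_s'];r=np.hypot(P[:,0]-g[0],P[:,1]-g[1])
    b=(r<.05)&(P[:,2]>.02)&(P[:,2]<(.07 if big else .06));m=(r<.05)&(P[:,2]>.0095)&(P[:,2]<.016)
    t=(r<.03)&(P[:,2]>.09)&(P[:,2]<.115)
    print(nm,n,b.sum(),fit(P[b],.0255 if big else .0165,g)[0] if b.sum()>20 else '',m.sum(),fit(P[m],.0385 if big else .0285,g)[0] if m.sum()>20 else '',P[t].mean(0).round(4) if t.any() else '')
E
```

```text
time_s: 33.55
position: [0.6119, -0.3126, 0.1988]
eef_rot: [[1.0, 0.001, -0.003], [0.001, -1.0, 0.002], [-0.003, -0.002, -1.0]]
contact_force: [0.5, -0.2, -0.8]
width: 0.998
gripper_force: 0.0
wrist white 617 [ 0.61316623 -0.31363308] 1519 [ 0.61264709 -0.31408076] [ 0.6151 -0.3137  0.1045]
top white 0  0  
top blue 256 [0.68178184 0.02101639] 252 [0.68213686 0.01891223] [0.6799 0.0202 0.1033]
top black 0  0  
top red 200 [ 0.68154433 -0.11925582] 209 [ 0.68075466 -0.1211882 ] [ 0.6793 -0.1191  0.1004]
```

View pics/w7.png

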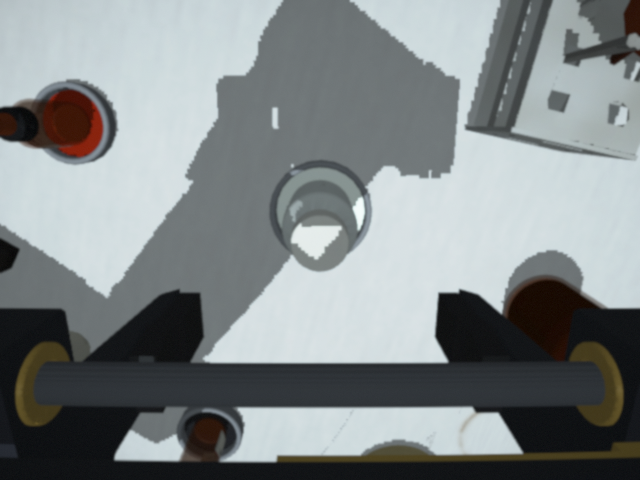

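View pics/t7.png

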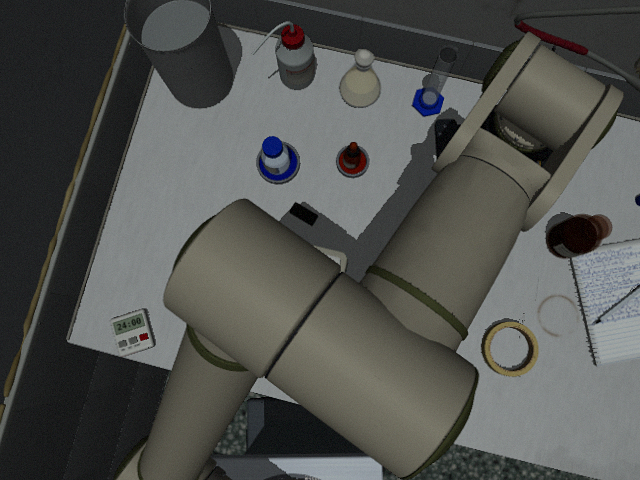

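The wrist picture shows the white bottle centred in its stand at (320,210). The black dropper is in its stand at (208,430). In the top picture blue (278,160) and red (352,160) are standing centred. The arm is clear of everything.

```bash
python3 -c "
from cell import *
print(close_job())"
```

```text
the job is handed in; nothing more can be done
None
```

All four bottles stand upright and centred to about 2 mm in the stands of their own colour, the stopper and block were left alone, and the job was handed in at about 34 s; the hand-in gave no verdict.

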